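# Fit the analyser's intake filter and clip its cover home

### The job

Put the round filter drum fully down into the round pocket of the air-intake unit, then set the slotted clip cover squarely over it and press the cover down until both latches snap and it sits home all round. Keep pressing: finish with the gripper still pushing the cover firmly down. Leave the other things on the bench where they are.

Things in the scene. Friction and masses are not known exactly. Their poses are not given: they have to be found in the camera images.
- housing: air-intake unit fixed on the bench: white chassis 170 x 135 x 25 mm (x, y, z); in its middle a grey boss 90 x 66 mm, 20 mm tall (boss top 45 mm above the bench) with a round pocket in its top. Half way along each short (+x and -x) boss face a rounded sprung steel latch nose sticks out 5 mm. Origin: centre of the underside, on the bench; x along the long side, z up
- pocket (a point): centre of the pocket's floor, 31 mm above the housing's origin; the pocket is 48 mm in diameter and 14 mm deep, open upward
- seat (a point): centre of the chassis top (25 mm above the housing's origin), where the cover's origin comes when home. Lowered squarely, the cover's ribs meet the latches with its lower edge 15 mm above this; some 12 N pushes them past; from about 11 mm the force falls off fast, is gone by 6 mm, and the latches draw the cover down on to the chassis
- filter: filter drum: plain white solid cylinder, 44 mm diameter, 25 mm tall, about 60 g, with a grey disc on top, standing on the bench. Origin: centre of its underside; z up along its axis. Seated, it stands 11 mm proud of the boss
- cover: clip cover: white box open below, 110 x 80 mm (x, y), 39 mm tall, about 120 g, standing on the bench, with a slotted flat top and a grip bar on it. Walls 4 mm; inside 102 x 72 mm, 34 mm deep; inside each short wall a rounded rib at the lower edge. Fits the boss either way round, with 2 mm play at the ribs (x), 3 mm in y. Origin: centre, at the level of the lower edge; z up
- grip (a point): centre of the cover's grip bar, 51 mm above the cover's origin. The bar lies along the cover's x, 60 mm long, 12 mm wide, 24 mm tall (39 to 63 mm above the origin), free on both sides
- reagent: amber reagent bottle, 60 mm diameter, 130 mm tall, on the left, towards the far edge. Leave it alone. Origin: centre of its underside
- vial: small glass vial, 22 mm diameter, 42 mm tall, close to the robot on the left. Leave it alone. Origin: centre of its underside
- driver: screwdriver lying at the far edge. Leave it alone. Origin: centre of its underside
- dish: round clear dish, 80 mm across, 16 mm tall, close to the robot on the right. Leave it alone. Origin: centre of its underside
- tray: long white tray with three compartments, 70 x 170 x 22 mm, at the far edge. Leave it alone. Origin: centre of its underside
Things that resemble listed ones, but are neither listed nor needed, are in the scene too. Leave any red or yellow look-alike of the cover alone.

How it is judged:
By the outcome, as a careful person would: the job done as asked, in the order asked, and still so for the second after the job is handed in, while the arm keeps its last pose, push and grip.
It also fails if it takes over 64 s, if anything falls off the work surface, if the arm or the gripper's body presses on something with over 40 N, if the wrist force passes 120 N, or if a joint passes its speed limit or range.

### The arm

A 6-joint arm with a two-finger parallel gripper is mounted at the origin on the work surface. World frame = base frame: x ahead of the robot, y to its left, z up, the work surface at z = 0. Lengths are in m, angles in degrees, forces in N, time in s.
With the tool pointing down it reaches from about 0.35 to 0.975 m from the base axis. Payload 7.1 kg.
Tool frame: the origin (TCP) lies on the centre line of the jaws, within the pads' length; the fingertips stand 19 mm ahead of it and the grasp point (between the pads) is the TCP; z points along the fingers, y is the line along which they close (so a half turn about z gives the same grasp; the last joint's range is limited). The gripper opens to 88 mm and grips with 3 to 60 N. Pads are 20 mm wide; open, the fingers measure 115 mm over their backs; the gripper's body (75 mm by 178 mm) begins 61 mm behind the grasp point.
Start: joints at [-69.5, 24.242, 93.386, -0, 62.372, -1.089], TCP at [0.23, -0.581, 0.242] pointing down, gripper open.
Joint ranges: [-172.04, 172.04], [-51.8, 120.97], [4.93, 147.93], [-75.15, 255.16], [6.16, 154.13], [-145.62, 145.62]. Speed limits (degrees/s): [136.94, 136.94, 172.46, 180, 180, 180].

### API

Orientations are given as a 3x3 rotation matrix whose columns are the frame's x, y, z axes.
In Python, from workcell import manip, cams, order gives the robot as it stands.
- The arm moves only by the tool arm_command, never from a script. Its argument "commands" is a list of rows, each a list of 3 entries, a list of its own where there are three numbers: the opening, from 0 (shut) to 1 (fully open), then the shift along the tool's x, y, z in cm, then the turn, a rotation vector about the tool's x, y, z in degrees. In form: [[hand, [dx, dy, dz], [wx, wy, wz]], ...]. A call has 1 to 12 rows; each row shifts and turns the commanded pose from where the row before left it, along the tool's axes as they then stand; what a row does not reach is not made up. A row lasts 1/10 s, in which the tool goes at most 50 mm and 8.59 degrees, less where a joint would pass 70% of its speed; a pose out of reach is approached as far as the arm can. A call is refused whole if a number of a shift passes 5 or a number of a turn 8.59, either way. A call with a gripper value outside its range is refused whole. The fingers move at their own pace and stop on an object; "newtons" is the grip in N (left out, the last holds). Time passes only in rows, so rows that do not move let the fingers close. It gives the time, the measured TCP pose, the force, the opening and the grip force at its end, in the units of the state.
- manip.get_obs(): the state, without advancing time (a new reading comes with each control period).
- cams.grab_frame(name): name is "scene" or "top"; returns the picture (400x640x3 uint8, red, green, blue); there is no depth.
- cams.camera_info(name): a dict with "intrinsics" (3x3 intrinsics, pixels), "D" ([k1, k2, p1, p2, k3] as OpenCV has them; the pictures are not rectified), "R" (3x3) and "t" (3): a world point X has camera coordinates R X + t. Camera axes: x right, y down, z forward; pixel columns grow to the right and rows downward; lengths in m; the calibration is good to about 2 mm. A picture is of the moment at which its call begins. camera_info takes no time and is no camera call.
- order.sign_off(): hands the job in; it is judged then, once.
The state is a dict: "time_s": time; "joint_positions": joint angles; "joint_velocities": joint speeds; "joint_efforts": joint torques, N m; "tcp_pos": TCP position; "orientation": TCP orientation; "force": force on the tool from outside, world axes, zero at the start; "moment": the same for the moment, N m; "width": finger opening in m; "finger_force": force on a finger pad.
Only numpy, scipy, OpenCV 4.12 (cv2) and the standard library are available. Lean on these libraries where they do the work, as an engineer would, in place of code of your own. Each camera call takes 0.05 s, during which the arm holds its last target. There are 200 camera calls.

## Working session

There is one attempt and no reset: what is moved stays moved. The work goes in short steps, Python scripts to look and compute and a tool call to move; the robot and the scene stay as the last step left them, time stands still between calls to the robot, and variables do not carry over. Pictures are saved under pics/ and viewed, at most 10 in all, crops included, and the job is handed in when it is done.

Besides the shell and the picture viewer there is one more tool, called after "Emit:" as name(argument=value, ...), one argument or row to a line, values as JSON. arm_command: Moves the arm, as the interface text tells. Its arguments: {"type":"object","properties":{"commands":{"type":"array","items":{"type":"array"}},"newtons":{"type":"number"}},"required":["commands"]}

```bash
mkdir -p pics; cat > h.py <<'E'
import numpy as np,cv2
from workcell import manip,cams,order
def info(n):
    c=cams.camera_info(n);return [np.array(c[k],float) for k in("intrinsics","D","R","t")]
def ray(n,uv):
    K,D,R,t=info(n);p=cv2.undistortPoints(np.array(uv,float).reshape(-1,1,2),K,D)[:,0]
    d=np.c_[p,np.ones(len(p))]@R;return -R.T@t,d
def plane(n,uv,z):
    o,d=ray(n,uv);return o+d*((z-o[2])/d[:,2])[:,None]
def proj(n,X):
    K,D,R,t=info(n);return cv2.projectPoints(np.array(X,float).reshape(-1,1,3),cv2.Rodrigues(R)[0],t,K,D)[0][:,0]
def save(n,f):
    im=cams.grab_frame(n)[:,:,::-1].copy();cv2.imwrite('pics/'+f+'.png',im);return im
E
python3 - <<'E'
from h import *
for n in("scene","top"):
    save(n,n+'0');K,D,R,t=info(n);print(n,K[0,0],-R.T@t,R[2])
o=manip.get_obs();print(o)
E
```

```text
scene 365.82103158260935 [ 1.00048431 -0.33676016  0.87835626] [-0.45649686  0.42348002 -0.78248021]
top 412.68061854854113 [0.45210976 0.06105336 1.16624584] [ 0.08004214  0.0028935  -0.99678728]
{'time_s': 0.1, 'joint_positions': array([-6.94989110e+01,  2.42780501e+01,  9.34265523e+01, -8.76208834e-04,
        6.23717980e+01, -1.08894590e+00]), 'joint_velocities': array([-0.00750456, -0.091737  , -0.12924646, -0.07912538,  0.00465891,
       -0.01040357]), 'joint_efforts': array([-6.72478345e-04, -5.45612812e+01, -2.74324715e+01,  6.44449051e-02,
        1.87764497e-02, -2.06027494e-05]), 'tcp_pos': array([ 0.22982956, -0.58070456,  0.24100467]), 'orientation': array([[ 9.29837888e-01,  3.67969119e-01, -4.79694640e-04],
       [ 3.67969432e-01, -9.29837055e-01,  1.24424077e-03],
       [ 1.18043298e-05, -1.33345517e-03, -9.99999111e-01]]), 'force': array([0.1630355 , 0.55751473, 0.04475609]), 'moment': array([ 0.03539573,  0.02590351, -0.03461595]), 'finger_force': 0.0, 'width': 0.08777834005625278}
```

View pics/scene0.png

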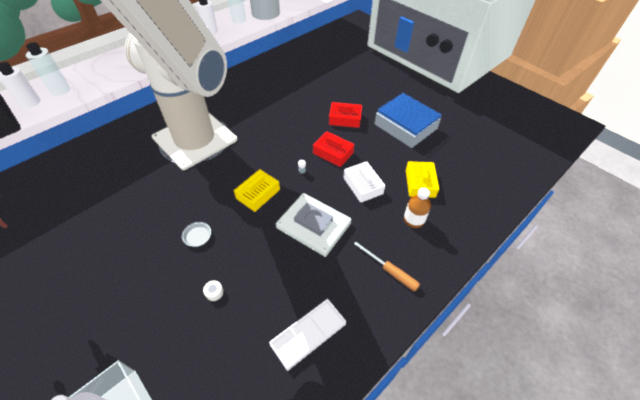

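View pics/top0.png

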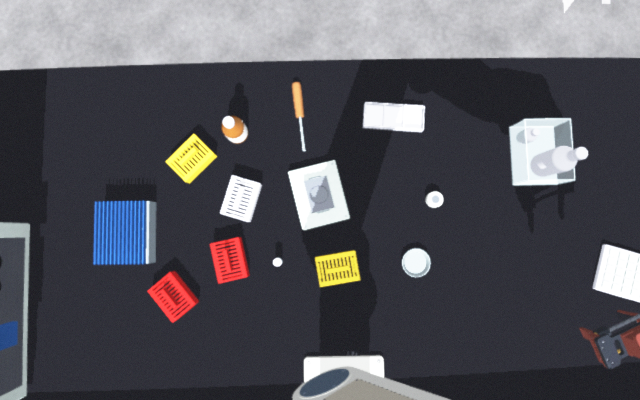

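The scene view shows the housing at (314,223), a white cap-like drum at (213,290) and a white slotted box at (364,182). In the top view these are at (319,195), (434,199) and (241,198).

Cover candidates in the top view:
- White slotted box at (241,198).
- Red boxes at (229,260) and (173,296), and yellow ones at (191,158) and (337,268). These are excluded by colour.
- White ribbed thing at (620,272), which is too large at about 140 mm.

I'll confirm with one crop and measure.

```bash
python3 - <<'E'
from h import *
a=cv2.imread('pics/top0.png');b=cv2.imread('pics/scene0.png')
def crop(im,x,y,w,h,s):return cv2.resize(im[y:y+h,x:x+w],None,fx=s,fy=s,interpolation=cv2.INTER_CUBIC)
g=np.vstack([np.hstack([crop(a,210,150,65,50*2-20,5)[:400,:325],crop(a,275,150,85,80,5)]),
 np.zeros((0,750,3),np.uint8)])
g2=np.hstack([crop(b,270,155,125,100,3),crop(b,190,270,50,40,7.5)[:300]])
g2=cv2.copyMakeBorder(g2[:200*2],0,0,0,max(0,750-g2.shape[1]),cv2.BORDER_CONSTANT)[:,:750]
cv2.imwrite('pics/crop1.png',np.vstack([g,g2])[:600*2][:700]) if 0 else cv2.imwrite('pics/crop1.png',cv2.resize(np.vstack([g,g2]),None,fx=.85,fy=.85))
for n,im in(('top',a),('scene',b)):
    hsv=cv2.cvtColor(im,cv2.COLOR_BGR2HSV)
    m=((hsv[...,2]>110)&(hsv[...,1]<70)).astype(np.uint8)
    cs,_=cv2.findContours(m,cv2.RETR_EXTERNAL,cv2.CHAIN_APPROX_NONE)
    for c in cs:
        if 60<cv2.contourArea(c)<6000:
            r=cv2.minAreaRect(c);print(n,np.round(r[0],1),np.round(r[1],1),round(r[2],1),cv2.contourArea(c),np.round(plane(n,[r[0]],.03)[0],3))
E
```

```text
top [370.5 377. ] [ 44. 157.] 90.0 4301.0 [ 0.059 -0.071  0.03 ]
top [277.  261.5] [ 9. 10.] 90.0 69.5 [0.373 0.177 0.03 ]
top [416.  262.5] [29. 29.] 45.0 656.0 [ 0.363 -0.203  0.03 ]
top [620.7 272.4] [50.6 48.3] 14.9 2034.0 [ 0.321 -0.778  0.03 ]
top [ 14.5 310.5] [177.  29.] 90.0 1228.5 [0.246 0.913 0.03 ]
top [150.5 232. ] [62.  9.] 90.0 544.5 [0.459 0.527 0.03 ]
top [434. 199.] [16. 18.] 90.0 231.5 [ 0.536 -0.26   0.03 ]
top [240.4 198.3] [33.2 42.2] 17.1 1317.5 [0.548 0.276 0.03 ]
top [318.3 194.8] [61.8 50.2] 76.0 2988.5 [0.554 0.06  0.03 ]
top [237.6 135.7] [14.4 23.2] 61.2 124.0 [0.724 0.284 0.03 ]
top [548.5 151.5] [67. 79.] 90.0 4253.5 [ 0.664 -0.591  0.03 ]
top [301.6 133.6] [35.5  3.4] 83.3 86.5 [0.727 0.104 0.03 ]
top [228. 122.] [12. 12.] 90.0 117.5 [0.764 0.311 0.03 ]
top [393.6 116.8] [61.9 28. ] 3.0 1602.5 [ 0.77  -0.156  0.03 ]
scene [101.  379.5] [ 39. 100.] 90.0 1900.0 [ 0.558 -0.551  0.03 ]
scene [399.6 359.5] [  3.3 107.6] 41.8 67.0 [ 0.962 -0.054  0.03 ]
scene [306.9 333.6] [35.  77.8] 52.6 2499.5 [ 0.782 -0.165  0.03 ]
scene [212.5 290. ] [20. 19.] 90.0 313.0 [ 0.546 -0.266  0.03 ]
scene [369.2 252.7] [37.2  3.6] 35.8 101.0 [0.737 0.096 0.03 ]
scene [196. 234.] [24.  29.7] 45.0 550.0 [ 0.375 -0.21   0.03 ]
scene [414.1 215.9] [24.  17.2] 25.5 224.0 [0.743 0.279 0.03 ]
scene [313.1 222.5] [64.3 47.1] 30.7 2647.0 [0.565 0.052 0.03 ]
scene [423.5 193.5] [11. 11.] 90.0 100.5 [0.711 0.366 0.03 ]
scene [363.7 180.9] [42.4 31.6] 55.5 1096.5 [0.556 0.271 0.03 ]
scene [301.  165.5] [13.  8.] 90.0 81.5 [0.376 0.172 0.03 ]
scene [406.1 130.8] [64.7 31. ] 6.3 694.5 [0.499 0.549 0.03 ]
scene [47.5 14.3] [33.7 57.6] 71.9 1138.5 [-1.246 -0.073  0.03 ]
```

View pics/crop1.png

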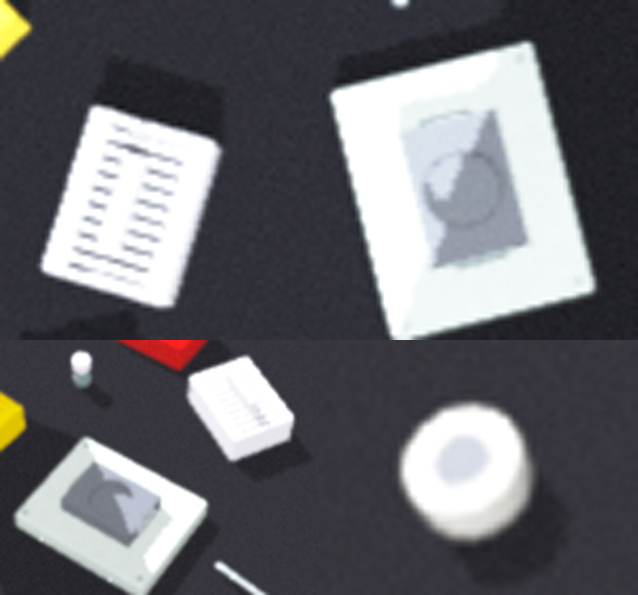

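The crop confirms the pieces. The white slotted cover is at top (241,198), with a grip bar along its long axis. The housing with its boss and pocket is at top (319,195), and the drum with its grey disc is at scene (213,290).

Next I measure precisely. The silhouette centroid of a symmetric body is the projection of its mid-height point, and edge directions give the yaw.

```bash
cat >> h.py <<'E'
def blob(n,im,uv,th=100):
    hsv=cv2.cvtColor(im,cv2.COLOR_BGR2HSV);m=((hsv[...,2]>th)&(hsv[...,1]<80)).astype(np.uint8)
    cs,_=cv2.findContours(m,cv2.RETR_EXTERNAL,cv2.CHAIN_APPROX_NONE)
    c=max((c for c in cs if cv2.contourArea(c)>40),key=lambda c:cv2.pointPolygonTest(c,tuple(map(float,uv)),True))
    return cv2.convexHull(c),c
def centre(n,h,z):
    M=cv2.moments(h);return plane(n,[[M['m10']/M['m00'],M['m01']/M['m00']]],z)[0]
def yaws(n,c,z):
    q=cv2.approxPolyDP(cv2.convexHull(c),6,True)[:,0].astype(float);p=c[:,0].astype(float);out=[]
    for a,b in zip(q,np.roll(q,-1,0)):
        L=np.linalg.norm(b-a);u=(b-a)/L;s=(p-a)@u;d=abs((p-a)@[-u[1],u[0]])
        k=(s>.12*L)&(s<.88*L)&(d<2.5)
        if k.sum()<10: continue
        vx,vy,x0,y0=cv2.fitLine(p[k].astype(np.float32),cv2.DIST_HUBER,0,.01,.01).ravel()
        w=plane(n,[[x0-15*vx,y0-15*vy],[x0+15*vx,y0+15*vy]],z);w=w[1]-w[0]
        W=plane(n,[a,b],z);out.append((round(np.degrees(np.arctan2(w[1],w[0]))%180,1),round(np.linalg.norm(W[1]-W[0])*1e3)))
    return out
E
python3 - <<'E'
from h import *
P={'filter':(.0125,(434,199),(212,290),.025),'cover':(.0195,(240,198),(363,181),.039),'housing':(.0125,(300,195),(290,225),.025)}
for n,i in(('top',1),('scene',2)):
    im=cv2.imread(f'pics/{n}0.png')
    for k,v in P.items():
        for th in(80,120):
            h,c=blob(n,im,v[i],th);print(n,k,th,np.round(centre(n,h,v[0])*1e3,1),cv2.contourArea(h),yaws(n,c,v[3]) if k!='filter' else '')
E
```

```text
top filter 80 [ 536.4 -264.7   12.5] 254.0 
top filter 120 [ 536.7 -264.7   12.5] 234.0 
top cover 80 [548.8 278.2  19.5] 1417.0 [(np.float64(72.3), 89), (np.float64(162.2), 107), (np.float64(72.4), 89), (np.float64(162.3), 113)]
top cover 120 [548.9 278.3  19.5] 1353.0 [(np.float64(71.8), 87), (np.float64(162.6), 110), (np.float64(71.7), 85), (np.float64(162.5), 107)]
top housing 80 [555.4  60.5  12.5] 3130.0 [(np.float64(13.3), 169), (np.float64(103.1), 135), (np.float64(13.1), 168), (np.float64(103.0), 134)]
top housing 120 [555.6  60.6  12.5] 3036.5 [(np.float64(12.8), 167), (np.float64(102.9), 133), (np.float64(13.5), 166), (np.float64(102.8), 132)]
scene filter 80 [ 536.7 -264.1   12.5] 357.5 
scene filter 120 [ 536.5 -264.1   12.5] 314.5 
scene cover 80 [551.  277.2  19.5] 1179.0 [(np.float64(162.5), 119), (np.float64(159.0), 133), (np.float64(72.7), 90)]
scene cover 120 [551.1 277.2  19.5] 1121.5 [(np.float64(162.0), 114), (np.float64(162.1), 118)]
scene housing 80 [559.4  58.9  12.5] 2791.0 [(np.float64(13.3), 169), (np.float64(103.1), 143), (np.float64(13.3), 171), (np.float64(103.2), 145)]
scene housing 120 [559.4  58.7  12.5] 2678.0 [(np.float64(12.9), 171), (np.float64(103.2), 141), (np.float64(13.3), 164), (np.float64(103.7), 141)]
```

```bash
cat >> h.py <<'E'
def bias(n,c,yaw,pts,z):
    "perspective bias of the centroid method for a body of the given size at c"
    y=np.radians(yaw);p=np.array(pts);X=np.c_[c[0]+p[:,0]*np.cos(y)-p[:,1]*np.sin(y),c[1]+p[:,0]*np.sin(y)+p[:,1]*np.cos(y),p[:,2]]
    return centre(n,cv2.convexHull(proj(n,X).astype(np.float32)),z)[:2]-c[:2]
def box(a,b,z0,z1):return [(s*a/2,t*b/2,z) for s in(1,-1) for t in(1,-1) for z in(z0,z1)]
def cyl(r,z0,z1):return [(r*np.cos(t),r*np.sin(t),z) for t in np.linspace(0,6.283,60) for z in(z0,z1)]
E
python3 - <<'E'
from h import *
P={'filter':(.0125,(434,199),(212,290),(.5365,-.2645),0,cyl(.022,0,.025)),
'cover':(.0195,(240,198),(363,181),(.549,.278),162.2,box(.11,.08,0,.039)+box(.06,.012,.039,.063)),
'housing':(.0125,(300,195),(290,225),(.555,.06),13.1,box(.17,.135,0,.025)+box(.09,.066,.025,.045))}
for n,i in(('top',1),('scene',2)):
    im=cv2.imread(f'pics/{n}0.png')
    for k,v in P.items():
        h,c=blob(n,im,v[i],100);b=bias(n,np.array(v[3]),v[4],v[5],v[0]);print(n,k,np.round((centre(n,h,v[0])[:2]-b)*1e3,1),np.round(b*1e3,1))
# boss in top view: grey inside chassis
im=cv2.imread('pics/top0.png');h,_=blob('top',im,(300,195))
hsv=cv2.cvtColor(im,cv2.COLOR_BGR2HSV);print(hsv[175:216:4,300:340:4,2])
print(hsv[175:216:4,300:340:4,1])
from scipy.spatial.transform import Rotation
o=manip.get_obs();R=o['orientation'];print(np.degrees(np.arctan2(R[1,0],R[0,0])))
E
```

```text
top filter [ 536.7 -264.7] [ 0.1 -0.3]
top cover [548.4 277.7] [0.4 0.6]
top housing [555.1  60.8] [ 0.3 -0.1]
scene filter [ 536.7 -263.6] [-0.1 -0.2]
scene cover [549.8 277.3] [ 1.5 -0.3]
scene housing [556.7  60.6] [ 2.9 -1.9]
[[255 249 244 246 245 240 241 245 246 245]
 [255 247 234 236 235 236 170 239 247 245]
 [255 250 236 237 236 235 168 214 246 245]
 [255 255 237 229 235 169 145 177 247 246]
 [255 255 237 236 234 168 170 159 246 246]
 [255 255 238 219 181 165 166 157 239 247]
 [255 255 251 170 168 168 168 167 208 247]
 [255 255 255 238 163 157 168 172 173 248]
 [255 255 255 235 168 169 172 171 169 247]
 [255 255 255 209 182 207 222 245 248 247]
 [255 255 252 248 247 248 248 248 247 248]]
[[ 0  6  6  7  6  7 10  7  7  6]
 [ 0  5 12 21 22 22 29  7  7  7]
 [ 0  7 21 18 22 23 33 19  7  7]
 [ 0  1 20 26 21 32 35 30  6  5]
 [ 0  0 20 19 20 32 32 35  6  6]
 [ 0  0 17 29 32 31 31 34 10  6]
 [ 0  0  6 32 32 29 27 32 22  6]
 [ 0  0  1 18 34 36 30 33 28  6]
 [ 0  0  0 20 27 30 30 31 30  6]
 [ 0  0  0 27 29 28 21  7  6  6]
 [ 0  0  3  6  6  5  6  7  6  6]]
21.590441282589392
```

The two views agree to within about 1.5 mm:

| Thing | Position (m) | Yaw (degrees) |
|---|---|---|
| Drum | (0.5367, −0.2642) | any |
| Cover | (0.549, 0.2775) | 162.2 |
| Housing | (0.556, 0.0607) | 13.1 |

Sizes match the given ones. I'll turn the tool to yaw 90, then go over the drum.

Emit:
arm_command(
  commands=[
    [1,[0,0,0],[0,0,-8.55]],
    [1,[0,0,0],[0,0,-8.55]],
    [1,[0,0,0],[0,0,-8.55]],
    [1,[0,0,0],[0,0,-8.55]],
    [1,[0,0,0],[0,0,-8.55]],
    [1,[0,0,0],[0,0,-8.55]],
    [1,[0,0,0],[0,0,-8.55]],
    [1,[0,0,0],[0,0,-8.55]],
  ],
  newtons=15,
)

```text
time_s: 0.9
tcp_pos: [0.2299, -0.5809, 0.2412]
orientation: [[-0.006, 1.0, -0.0], [1.0, 0.006, 0.001], [0.001, -0.0, -1.0]]
force: [-0.7, 0.5, -0.1]
width: 0.0877
finger_force: 0.0
```

Emit:
arm_command(
  commands=[
    [1,[3.16,3.07,0.6],[0,0,0]],
    [1,[3.16,3.07,0.6],[0,0,0]],
    [1,[3.16,3.07,0.6],[0,0,0]],
    [1,[3.16,3.07,0.6],[0,0,0]],
    [1,[3.16,3.07,0.6],[0,0,0]],
    [1,[3.16,3.07,0.6],[0,0,0]],
    [1,[3.16,3.07,0.6],[0,0,0]],
    [1,[3.16,3.07,0.6],[0,0,0]],
    [1,[3.16,3.07,0.6],[0,0,0]],
    [1,[3.16,3.07,0.6],[0,0,0]],
    [1,[0,0,0],[0,0,0]],
  ],
)

```text
time_s: 2.0
tcp_pos: [0.5395, -0.2615, 0.1806]
orientation: [[-0.004, 1.0, -0.0], [1.0, 0.004, 0.001], [0.001, -0.0, -1.0]]
force: [-0.4, -0.8, -0.9]
width: 0.0876
finger_force: 0.0
```

Emit:
arm_command(
  commands=[
    [1,[-0.27,-0.28,3],[0,0,0]],
    [1,[0,0,4],[0,0,0]],
    [1,[0,0,4],[0,0,0]],
    [1,[0,0,2.5],[0,0,0]],
    [1,[0,0,0.95],[0,0,0]],
    [1,[0,0,0],[0,0,0]],
    [1,[0,0,0],[0,0,0]],
  ],
)

```text
time_s: 2.7
tcp_pos: [0.5347, -0.2686, 0.0382]
orientation: [[0.001, 1.0, 0.001], [1.0, -0.001, -0.001], [-0.001, 0.001, -1.0]]
force: [0.4, 0.1, 0.8]
width: 0.0874
finger_force: 0.0
```

Emit:
arm_command(
  commands=[
    [1,[0.35,0.25,0.1],[0,0,0]],
    [1,[0,0,0],[0,0,0]],
    [1,[0,0,0],[0,0,0]],
    [1,[0,0,0],[0,0,0]],
  ],
)

```text
time_s: 3.1
tcp_pos: [0.537, -0.2644, 0.0368]
orientation: [[-0.0, 1.0, 0.001], [1.0, 0.0, -0.0], [-0.0, 0.001, -1.0]]
force: [0.3, -0.3, 0.1]
width: 0.0874
finger_force: 0.0
```

Emit:
arm_command(
  commands=[
    [0.3,[0,0,0],[0,0,0]],
    [0.3,[0,0,0],[0,0,0]],
    [0.3,[0,0,0],[0,0,0]],
    [0.3,[0,0,0],[0,0,0]],
    [0.3,[0,0,0],[0,0,0]],
    [0.3,[0,0,0],[0,0,0]],
    [0.3,[0,0,0],[0,0,0]],
    [0.3,[0,0,0],[0,0,0]],
  ],
  newtons=15,
)

```text
time_s: 3.9
tcp_pos: [0.5367, -0.2644, 0.0361]
orientation: [[0.0, 1.0, -0.0], [1.0, -0.0, 0.0], [0.0, -0.0, -1.0]]
force: [0.2, -0.3, -0.5]
width: 0.0432
finger_force: 15.0
```

Emit:
arm_command(
  commands=[
    [0.3,[0,0,-2],[0,0,0]],
    [0.3,[0,0,-4],[0,0,0]],
    [0.3,[1,0.1,-3],[0,0,0]],
    [0.3,[3,0.2,0],[0,0,0]],
    [0.3,[4,0.2,0],[0,0,0]],
    [0.3,[4,0.2,0],[0,0,0]],
    [0.3,[4,0.2,0],[0,0,0]],
    [0.3,[4,0.2,0],[0,0,0]],
    [0.3,[4,0.2,0],[0,0,0]],
    [0.3,[4,0.2,0],[0,0,0]],
    [0.3,[3,0.2,0],[0,0,0]],
    [0.3,[1.5,0.2,0],[0,0,0]],
  ],
)

```text
time_s: 5.1
tcp_pos: [0.5556, 0.0629, 0.1262]
orientation: [[-0.002, 1.0, -0.0], [1.0, 0.002, 0.0], [0.0, -0.0, -1.0]]
force: [-0.3, 0.2, -0.5]
width: 0.0433
finger_force: 15.0
```

Emit:
arm_command(
  commands=[
    [0.3,[0,0,1],[0,0,0]],
    [0.3,[0,0,1],[0,0,0]],
    [0.3,[0,0,0],[0,0,0]],
    [0.3,[0,0,0],[0,0,0]],
    [0.3,[0,0,0],[0,0,0]],
  ],
)

```text
time_s: 5.6
tcp_pos: [0.5559, 0.0596, 0.1061]
orientation: [[0.002, 1.0, -0.0], [1.0, -0.002, -0.0], [-0.0, -0.0, -1.0]]
force: [-0.1, -0.1, -0.2]
width: 0.0431
finger_force: 15.0
```

```bash
python3 - <<'E'
from h import *
o=manip.get_obs();print(o['tcp_pos'],o['orientation'][:,0],o['width'],o['finger_force'])
a=save('top','top1');b=save('scene','scene1')
zb=o['tcp_pos'][2]-.036
u=proj('scene',[[.5558,.0607,.08]])[0].astype(int);v=proj('top',[[.5558,.0607,.08]])[0].astype(int)
f=lambda im,p:cv2.resize(im[p[1]-45:p[1]+45,p[0]-45:p[0]+45],None,fx=4.4,fy=4.4,interpolation=cv2.INTER_CUBIC)
print(u,v);cv2.imwrite('pics/crop2.png',np.hstack([f(b,u),f(a,v)]))
E
```

```text
[0.55586529 0.059598   0.10609219] [ 1.63858914e-03  9.99998655e-01 -6.42337629e-05] 0.04307326022174079 14.999992689190549
[313 208] [318 192]
```

View pics/crop2.png

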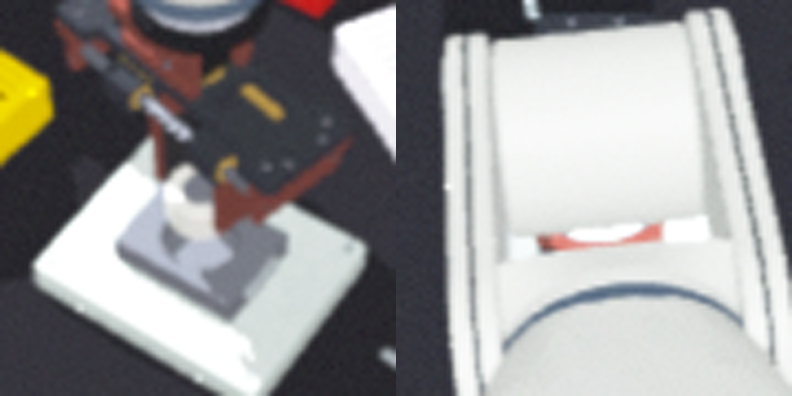

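The drum is held squarely over the boss, seen in the left half of the crop at about (190,200); the top view is blocked by the arm. I'll lower gently and watch the force and height. Rim contact would be at TCP z of about 0.081, seated at 0.067.

Emit:
arm_command(
  commands=[
    [0.3,[0.11,0,1],[0,0,0]],
    [0.3,[0,0,1],[0,0,0]],
    [0.3,[0,0,0.4],[0,0,0]],
    [0.3,[0,0,0.3],[0,0,0]],
    [0.3,[0,0,0.2],[0,0,0]],
    [0.3,[0,0,0],[0,0,0]],
    [0.3,[0,0,0],[0,0,0]],
  ],
)

```text
time_s: 6.4
tcp_pos: [0.5558, 0.0617, 0.0772]
orientation: [[0.0, 1.0, -0.0], [1.0, -0.0, -0.0], [-0.0, -0.0, -1.0]]
force: [-0.4, 0.2, -0.5]
width: 0.043
finger_force: 15.0
```

No force at 0.0772, so the drum has entered the pocket. Continuing down.

Emit:
arm_command(
  commands=[
    [0.3,[0,0,0.3],[0,0,0]],
    [0.3,[0,0,0.3],[0,0,0]],
    [0.3,[0,0,0.2],[0,0,0]],
    [0.3,[0,0,0.1],[0,0,0]],
    [0.3,[0,0,0],[0,0,0]],
    [0.3,[0,0,0],[0,0,0]],
  ],
)

```text
time_s: 7.0
tcp_pos: [0.5557, 0.0616, 0.0681]
orientation: [[0.0, 1.0, -0.0], [1.0, -0.0, -0.0], [-0.0, -0.0, -1.0]]
force: [0.1, -2.7, 0.8]
width: 0.0433
finger_force: 15.0
```

Emit:
arm_command(
  commands=[
    [0.3,[-0.1,0,0.1],[0,0,0]],
    [0.3,[0,0,0.05],[0,0,0]],
    [0.3,[0,0,0],[0,0,0]],
    [0.3,[0,0,0],[0,0,0]],
  ],
)

```text
time_s: 7.4
tcp_pos: [0.556, 0.0609, 0.067]
orientation: [[0.0, 1.0, 0.0], [1.0, -0.0, 0.0], [0.0, 0.0, -1.0]]
force: [-1.2, -0.5, 5.2]
width: 0.0432
finger_force: 15.0
```

It is seated: the floor is felt at z = 0.067 with 5 N. Release, lift, and turn to the cover's yaw of 162.2.

Emit:
arm_command(
  commands=[
    [1,[0,0,0],[0,0,0]],
    [1,[0,0,0],[0,0,0]],
    [1,[0,0,0],[0,0,0]],
    [1,[0,0,0],[0,0,0]],
    [1,[0,0,-1],[0,0,0]],
    [1,[0,0,-3],[0,0,0]],
    [1,[0,0,-4],[0,0,0]],
    [1,[0,0,-3],[0,0,0]],
    [1,[0,0,-1],[0,0,0]],
    [1,[0,0,0],[0,0,0]],
  ],
)

```text
time_s: 8.4
tcp_pos: [0.5567, 0.0608, 0.1884]
orientation: [[0.0, 1.0, 0.004], [1.0, -0.0, 0.0], [0.0, 0.004, -1.0]]
force: [-0.1, -0.1, -0.2]
width: 0.0877
finger_force: 0.0
```

Emit:
arm_command(
  commands=[
    [1,[0,0,0],[0,0,-8.02]],
    [1,[0,0,0],[0,0,-8.02]],
    [1,[0,0,0],[0,0,-8.02]],
    [1,[0,0,0],[0,0,-8.02]],
    [1,[0,0,0],[0,0,-8.02]],
    [1,[0,0,0],[0,0,-8.02]],
    [1,[0,0,0],[0,0,-8.02]],
    [1,[0,0,0],[0,0,-8.02]],
    [1,[0,0,0],[0,0,-8.02]],
    [1,[0,0,0],[0,0,0]],
    [1,[0,0,0],[0,0,0]],
  ],
)

```text
time_s: 9.5
tcp_pos: [0.555, 0.0606, 0.1853]
orientation: [[-0.951, 0.31, -0.002], [0.31, 0.951, -0.0], [0.002, -0.001, -1.0]]
force: [-0.2, -0.0, -0.7]
width: 0.0878
finger_force: 0.0
```

```bash
cat >> h.py <<'E'
def go(x,y,z,yaw=None):
    o=manip.get_obs();R=o['orientation'];d=R.T@(np.array([x,y,z])-o['tcp_pos'])*100
    print('now',np.round(o['tcp_pos'],4),'yaw',round(np.degrees(np.arctan2(R[1,0],R[0,0])),2),'shift cm',np.round(d,2),'len',round(np.linalg.norm(d),1))
E
python3 -c "
from h import *
go(.549,.2775,.15)"
```

```text
now [0.555  0.0606 0.1853] yaw 161.95 shift cm [ 7.29 20.44  3.53] len 22.0
```

Emit:
arm_command(
  commands=[
    [1,[0.6,1.6,0.5],[0,0,0]],
    [1,[1.04,2.92,0.5],[0,0,0]],
    [1,[1.2,3.4,0.5],[0,0,0]],
    [1,[1.2,3.4,0.5],[0,0,0]],
    [1,[1.2,3.4,0.5],[0,0,0]],
    [1,[1.04,2.92,0.5],[0,0,0]],
    [1,[0.7,1.8,0.5],[0,0,0]],
    [1,[0.3,1,0],[0,0,0]],
    [1,[0,0,0],[0,0,0]],
    [1,[0,0,0],[0,0,0]],
    [1,[0,0,0],[0,0,0]],
  ],
)

```text
time_s: 10.6
tcp_pos: [0.5493, 0.2764, 0.1519]
orientation: [[-0.951, 0.308, 0.0], [0.308, 0.951, -0.0], [-0.0, -0.0, -1.0]]
force: [-0.6, 0.5, -0.8]
width: 0.0876
finger_force: 0.0
```

```bash
python3 - <<'E'
from h import *
go(.549,.2775,.051)
a=save('top','top2');b=save('scene','scene2')
u=proj('scene',[[.5558,.0607,.05]])[0].astype(int);v=proj('top',[[.5558,.0607,.05]])[0].astype(int)
f=lambda im,p:cv2.resize(im[p[1]-45:p[1]+45,p[0]-45:p[0]+45],None,fx=4.4,fy=4.4,interpolation=cv2.INTER_CUBIC)
print(u,v);cv2.imwrite('pics/crop3.png',np.hstack([f(b,u),f(a,v)]))
E
```

```text
now [0.5493 0.2764 0.1519] yaw 162.08 shift cm [ 0.06  0.1  10.09] len 10.1
[313 214] [318 193]
```

View pics/crop3.png

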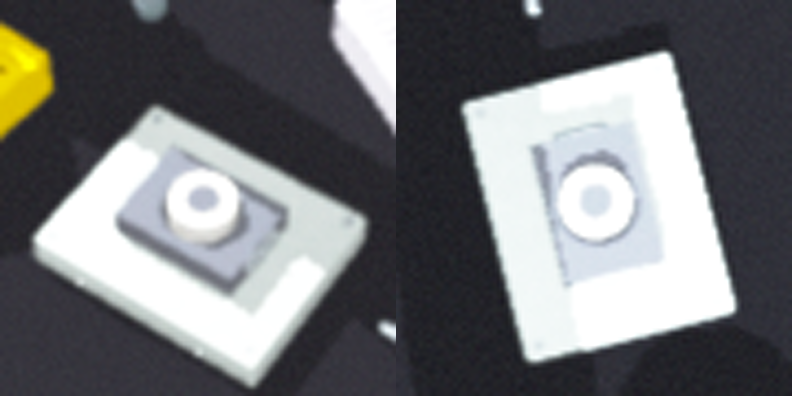

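The drum stands upright and centred in the pocket, at about (202,205) in the left view and (597,202) in the right. Now down on to the grip bar. With the fingertips 19 mm ahead of the TCP and the cover's top at 39 mm, I stop at TCP z of about 0.060.

Emit:
arm_command(
  commands=[
    [1,[0.06,0.1,2],[0,0,0]],
    [1,[0,0,3],[0,0,0]],
    [1,[0,0,2.5],[0,0,0]],
    [1,[0,0,1.2],[0,0,0]],
    [1,[0,0,0.45],[0,0,0]],
    [1,[0,0,0],[0,0,0]],
    [1,[0,0,0],[0,0,0]],
    [1,[0,0,0],[0,0,0]],
  ],
)

```text
time_s: 11.5
tcp_pos: [0.5496, 0.279, 0.0614]
orientation: [[-0.952, 0.306, 0.002], [0.306, 0.952, 0.001], [-0.001, 0.001, -1.0]]
force: [0.8, -0.4, -0.7]
width: 0.0878
finger_force: 0.0
```

Emit:
arm_command(
  commands=[
    [0,[0,0,0.05],[0,0,0]],
    [0,[0,0,0],[0,0,0]],
    [0,[0,0,0],[0,0,0]],
    [0,[0,0,0],[0,0,0]],
    [0,[0,0,0],[0,0,0]],
    [0,[0,0,0],[0,0,0]],
    [0,[0,0,0],[0,0,0]],
    [0,[0,0,0],[0,0,0]],
    [0,[0,0,0],[0,0,0]],
    [0,[0,0,0],[0,0,0]],
    [0,[0,0,0],[0,0,0]],
    [0,[0,0,0],[0,0,0]],
  ],
  newtons=50,
)

```text
time_s: 12.7
tcp_pos: [0.5487, 0.2786, 0.0597]
orientation: [[-0.952, 0.306, -0.0], [0.306, 0.952, -0.0], [0.0, -0.0, -1.0]]
force: [-0.1, -1.6, 0.7]
width: 0.0116
finger_force: 50.0
```

```bash
python3 - <<'E'
from h import *
o=manip.get_obs();print(o['width'],o['finger_force'],o['force']);go(.549,.2775,.06)
E
```

```text
0.011636660891752883 50.00000774860382 [-0.0807827  -1.59320372  0.69294869]
now [0.5487 0.2786 0.0597] yaw 162.17 shift cm [-0.06 -0.1  -0.03] len 0.1
```

Emit:
arm_command(
  commands=[
    [0,[0,0,-1.5],[0,0,0]],
    [0,[0,0,-3],[0,0,0]],
    [0,[0,0,-4],[0,0,0]],
    [0,[0,0,-2.5],[0,0,0]],
    [0,[0,0,-1],[0,0,-4]],
    [0,[0,0,0],[0,0,-7]],
    [0,[0,0,0],[0,0,-8]],
    [0,[0,0,0],[0,0,-7]],
    [0,[0,0,0],[0,0,-4.9]],
    [0,[0,0,0],[0,0,0]],
    [0,[0,0,0],[0,0,0]],
    [0,[0,0,0],[0,0,0]],
  ],
)

```text
time_s: 13.9
tcp_pos: [0.5488, 0.2787, 0.18]
orientation: [[-0.974, -0.224, 0.0], [-0.224, 0.974, 0.0], [-0.0, 0.0, -1.0]]
force: [-1.3, 0.8, -1.7]
width: 0.0118
finger_force: 50.0
```

```bash
python3 - <<'E'
from h import *
go(.556,.0605,.16)
E
```

```text
now [0.5488 0.2787 0.18  ] yaw -167.03 shift cm [  4.2  -21.43   2.  ] len 21.9
```

Emit:
arm_command(
  commands=[
    [0,[0.2,-1,0.2],[0,0,0]],
    [0,[0.5,-2.5,0.3],[0,0,0]],
    [0,[0.7,-3.5,0.4],[0,0,0]],
    [0,[0.7,-3.5,0.4],[0,0,0]],
    [0,[0.7,-3.5,0.4],[0,0,0]],
    [0,[0.6,-3.2,0.3],[0,0,0]],
    [0,[0.5,-2.6,0],[0,0,0]],
    [0,[0.2,-1.2,0],[0,0,0]],
    [0,[0.1,-0.4,0],[0,0,0]],
    [0,[0,0,0],[0,0,0]],
    [0,[0,0,0],[0,0,0]],
    [0,[0,0,0],[0,0,0]],
  ],
)

```text
time_s: 15.1
tcp_pos: [0.5563, 0.0618, 0.1597]
orientation: [[-0.974, -0.227, 0.0], [-0.227, 0.974, 0.0], [-0.0, 0.0, -1.0]]
force: [-0.4, 0.5, -1.1]
width: 0.0117
finger_force: 50.0
```

```bash
python3 - <<'E'
from h import *
go(.556,.0605,.11)
b=save('scene','scene3')
u=proj('scene',[[.5558,.0607,.08]])[0].astype(int);print(u)
p=u;cv2.imwrite('pics/crop4.png',cv2.resize(b[p[1]-60:p[1]+60,p[0]-75:p[0]+75],None,fx=5,fy=5,interpolation=cv2.INTER_CUBIC))
# expected lower-edge corners of cover from TCP
o=manip.get_obs();R=o['orientation'];T=o['tcp_pos']
for z in(0,.039):
  X=[T+R@np.array([sx*.055,sy*.04,.0597-z]) for sx,sy in((1,1),(1,-1),(-1,-1),(-1,1))]
  print(z,np.round((proj('scene',X)-p+[75,60])*5,0).tolist())
E
```

```text
now [0.5563 0.0618 0.1597] yaw -166.86 shift cm [ 0.06 -0.12  4.97] len 5.0
[313 208]
0 [[336.0, 188.0], [250.0, 282.0], [421.0, 378.0], [504.0, 276.0]]
0.039 [[335.0, 141.0], [245.0, 236.0], [422.0, 333.0], [507.0, 230.0]]
```

View pics/crop4.png

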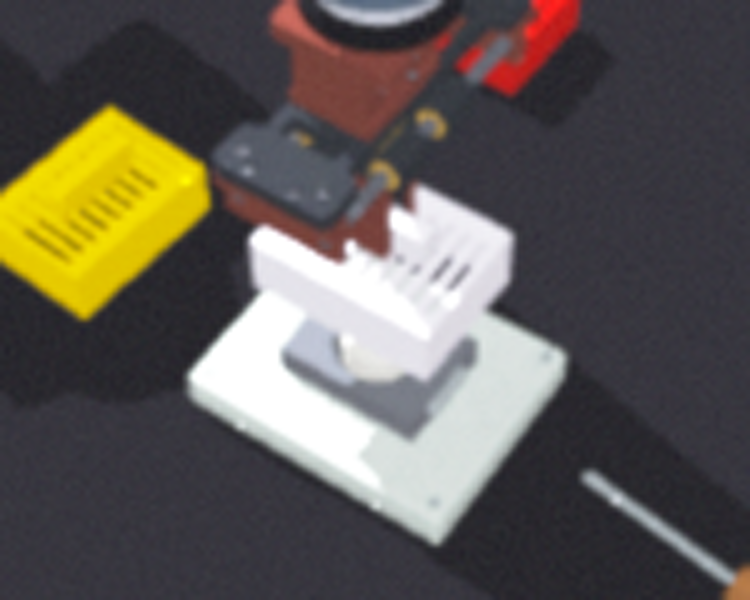

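The cover hangs level, with its corners near (250,232), (513,236) and (420,377) in the crop, close to the prediction from the TCP. I'll measure the sub-pixel side offset in the hand.

```bash
python3 - <<'E'
from h import *
g=cv2.imread('pics/scene3.png').min(2).astype(float);o=manip.get_obs();R=o['orientation'];T=o['tcp_pos']
P=lambda sx,sy,z:proj('scene',[T+R@np.array([sx*.055,sy*.04,.0597-z])])[0]
def cross(r,x,s):
    xs=np.arange(int(x)-7,int(x)+8);v=g[r,xs]; 
    lo,hi=np.median(np.sort(v)[:4]),np.median(np.sort(v)[-4:]);h=(lo+hi)/2
    for i in range(len(xs)-1):
        if (v[i]-h)*(v[i+1]-h)<=0 and (v[i+1]-v[i])*s>0: return round(xs[i]+(h-v[i])/(v[i+1]-v[i]),2),lo,hi
for (sx,sy,s) in((1,-1,1),(-1,1,-1)):
    a,b=P(sx,sy,.039),P(sx,sy,0)
    for f in(.3,.45,.6,.75):
        q=a+(b-a)*f;r=int(round(q[1]));xp=a[0]+(b[0]-a[0])*(r-a[1])/(b[1]-a[1]);print((sx,sy),r,round(xp,2),cross(r,xp,s))
c=P(0,0,.02);print('px/mm tool x',(P(.01/.055,0,.02)-c)/10,'tool y',(P(0,.01/.04,.02)-c)/10)
E
```

```text
(1, -1) 198 287.34 (np.float64(287.62), np.float64(38.0), np.float64(255.0))
(1, -1) 199 287.44 (np.float64(287.69), np.float64(39.5), np.float64(246.5))
(1, -1) 201 287.65 (np.float64(287.67), np.float64(39.5), np.float64(227.5))
(1, -1) 202 287.75 (np.float64(287.8), np.float64(39.0), np.float64(228.0))
(-1, 1) 197 339.19 (np.float64(339.91), np.float64(51.5), np.float64(234.0))
(-1, 1) 198 339.11 (np.float64(339.71), np.float64(53.5), np.float64(234.0))
(-1, 1) 199 339.03 (np.float64(339.66), np.float64(53.5), np.float64(234.0))
(-1, 1) 201 338.88 (np.float64(339.5), np.float64(53.5), np.float64(228.5))
px/mm tool x [-0.31141829 -0.16671857] tool y [ 0.21345918 -0.24523573]
```

Emit:
arm_command(
  commands=[
    [0,[0.15,-0.1,1],[0,0,0]],
    [0,[0,0,2],[0,0,0]],
    [0,[0,0,1.5],[0,0,0]],
    [0,[0,0,0.5],[0,0,0]],
    [0,[0,0,0],[0,0,0]],
    [0,[0,0,0],[0,0,0]],
    [0,[0,0,0],[0,0,0]],
  ],
)

```text
time_s: 15.85
tcp_pos: [0.5556, 0.0595, 0.1103]
orientation: [[-0.974, -0.226, 0.001], [-0.226, 0.974, 0.0], [-0.001, -0.0, -1.0]]
force: [0.3, -0.1, -0.9]
width: 0.0115
finger_force: 50.0
```

Emit:
arm_command(
  commands=[
    [0,[0,0,0.25],[0,0,0]],
    [0,[0,0,0.25],[0,0,0]],
    [0,[0,0,0.2],[0,0,0]],
    [0,[0,0,0],[0,0,0]],
    [0,[0,0,0],[0,0,0]],
  ],
)

```text
time_s: 16.35
tcp_pos: [0.555, 0.0595, 0.1026]
orientation: [[-0.974, -0.226, -0.0], [-0.226, 0.974, 0.0], [0.0, 0.0, -1.0]]
force: [0.5, 0.3, -1.7]
width: 0.0116
finger_force: 50.0
```

The lower edge is now below the boss top with no force, so it is over the boss. I'll press on in small steps.

Emit:
arm_command(
  commands=[
    [0,[0,0.08,0.2],[0,0,0]],
    [0,[0,0,0.2],[0,0,0]],
    [0,[0,0,0],[0,0,0]],
    [0,[0,0,0],[0,0,0]],
  ],
)

```text
time_s: 16.75
tcp_pos: [0.5552, 0.0603, 0.099]
orientation: [[-0.974, -0.226, 0.001], [-0.226, 0.974, 0.0], [-0.001, -0.0, -1.0]]
force: [-0.9, 0.4, 4.6]
width: 0.012
finger_force: 50.0
```

Emit:
arm_command(
  commands=[
    [0,[0,0,0.2],[0,0,0]],
    [0,[0,0,0.2],[0,0,0]],
    [0,[0,0,0],[0,0,0]],
    [0,[0,0,0],[0,0,0]],
  ],
)

```text
time_s: 17.15
tcp_pos: [0.5554, 0.0602, 0.0954]
orientation: [[-0.974, -0.226, 0.001], [-0.226, 0.974, -0.0], [-0.001, -0.0, -1.0]]
force: [-1.4, -0.5, 7.7]
width: 0.0116
finger_force: 50.0
```

Emit:
arm_command(
  commands=[
    [0,[0,0,0.2],[0,0,0]],
    [0,[0,0,0.2],[0,0,0]],
    [0,[0,0,0],[0,0,0]],
    [0,[0,0,0],[0,0,0]],
  ],
)

```text
time_s: 17.55
tcp_pos: [0.555, 0.0602, 0.0905]
orientation: [[-0.974, -0.226, 0.0], [-0.226, 0.974, -0.0], [-0.0, -0.0, -1.0]]
force: [1.2, -0.1, 0.6]
width: 0.0119
finger_force: 50.0
```

Emit:
arm_command(
  commands=[
    [0,[0,0,0.2],[0,0,0]],
    [0,[0,0,0.2],[0,0,0]],
    [0,[0,0,0.1],[0,0,0]],
    [0,[0,0,0],[0,0,0]],
    [0,[0,0,0],[0,0,0]],
  ],
)

```text
time_s: 18.05
tcp_pos: [0.5549, 0.0603, 0.0853]
orientation: [[-0.974, -0.226, -0.0], [-0.226, 0.974, 0.0], [0.0, 0.0, -1.0]]
force: [4.0, 1.4, -7.7]
width: 0.0116
finger_force: 50.0
```

The latches have snapped: the pull is now downward at z = 0.0853. Pressing home.

Emit:
arm_command(
  commands=[
    [0,[0,0,0.1],[0,0,0]],
    [0,[0,0,0],[0,0,0]],
    [0,[0,0,0],[0,0,0]],
  ],
)

```text
time_s: 18.35
tcp_pos: [0.5547, 0.0602, 0.0848]
orientation: [[-0.974, -0.226, -0.0], [-0.226, 0.974, -0.0], [0.0, 0.0, -1.0]]
force: [1.2, 0.2, -1.5]
width: 0.0116
finger_force: 50.0
```

Emit:
arm_command(
  commands=[
    [0,[0,0,0.05],[0,0,0]],
    [0,[0,0,0],[0,0,0]],
    [0,[0,0,0],[0,0,0]],
  ],
)

```text
time_s: 18.65
tcp_pos: [0.5548, 0.0602, 0.0846]
orientation: [[-0.974, -0.226, -0.0], [-0.226, 0.974, -0.0], [0.0, 0.0, -1.0]]
force: [-2.9, -0.2, 6.6]
width: 0.0115
finger_force: 50.0
```

Emit:
arm_command(
  commands=[
    [0,[0,0,0.08],[0,0,0]],
    [0,[0,0,0.04],[0,0,0]],
    [0,[0,0,0],[0,0,0]],
    [0,[0,0,0],[0,0,0]],
    [0,[0,0,0],[0,0,0]],
  ],
)

```text
time_s: 19.15
tcp_pos: [0.5548, 0.0602, 0.0846]
orientation: [[-0.974, -0.226, -0.0], [-0.226, 0.974, -0.0], [0.0, -0.0, -1.0]]
force: [-7.1, -1.1, 19.1]
width: 0.0116
finger_force: 50.0
```

```bash
python3 - <<'E'
from h import *
b=save('scene','scene4');o=manip.get_obs();print(o['force'],o['moment'],o['tcp_pos'],o['width'])
p=proj('scene',[[.5558,.0607,.05]])[0].astype(int)
cv2.imwrite('pics/crop5.png',cv2.resize(b[p[1]-60:p[1]+60,p[0]-75:p[0]+75],None,fx=5,fy=5,interpolation=cv2.INTER_CUBIC))
E
```

```text
[-7.13426614 -0.49073604 18.36670294] [-0.05306615  0.97134624 -0.00477895] [0.55476445 0.06022182 0.08459212] 0.011591747769422628
```

View pics/crop5.png

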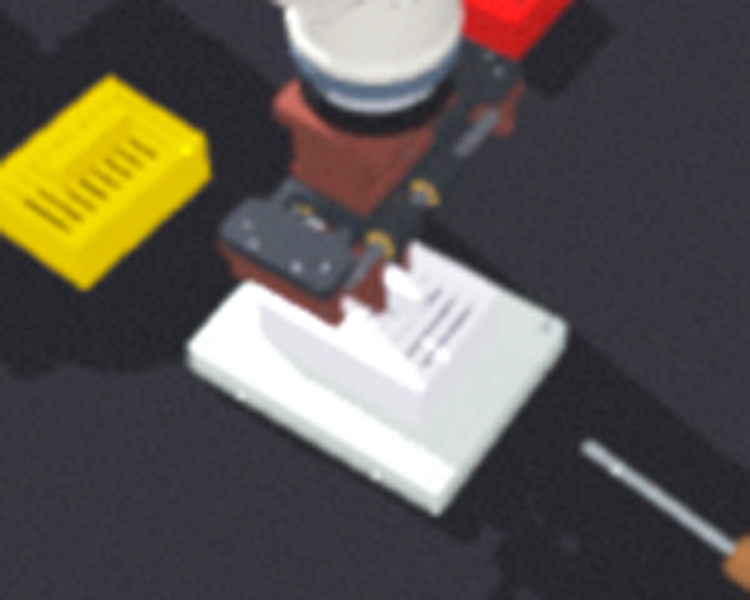

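The cover is home and level on the chassis, with its lower edge flush all round in the crop (front corner near (420,425)). The push is about 19 N. I'll press a little firmer and relieve the sideways load.

Emit:
arm_command(
  commands=[
    [0,[0.04,0,0.04],[0,0,0]],
    [0,[0,0,0.03],[0,0,0]],
    [0,[0,0,0],[0,0,0]],
    [0,[0,0,0],[0,0,0]],
    [0,[0,0,0],[0,0,0]],
  ],
)

```text
time_s: 19.7
tcp_pos: [0.5548, 0.0602, 0.0846]
orientation: [[-0.974, -0.226, 0.001], [-0.226, 0.974, 0.0], [-0.001, -0.0, -1.0]]
force: [-7.2, -0.1, 25.4]
width: 0.0117
finger_force: 50.0
```

```bash
python3 -c "
from h import *
print(manip.get_obs()['force']);print(order.sign_off())"
```

```text
[-7.22225146 -0.11674098 25.44040867]
the job is handed in; nothing more can be done
None
```

I seated the filter drum in the pocket, snapped the cover home, and handed the job in at 19.7 s with the gripper still pressing the cover down at about 25 N; no verdict came back at hand-in.

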